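Clamp a bottle and open its push-and-turn cap

ROBOT

A 7-joint arm with a two-finger parallel gripper is mounted at the origin on a cart in front of the work surface, level with it; the furniture and walls round the work are solid. World frame = base frame: x ahead of the robot, y to its left, z up, the work surface at z = 0. Lengths are in m, angles in rad, forces in N, time in s.
With the tool pointing down it reaches from about 0.35 to 0.9 m from the base axis. Payload 8.1 kg.
Tool frame: the origin (TCP) lies midway between the tips of the shut fingers; the grasp point (between the pads) lies arm.grasp_offset behind it (arm.grasp_offset is the distance from the TCP to the grasp point, in m); z points along the fingers, y is the line along which they close (so a half turn about z gives the same grasp; the last joint's range is limited). The gripper opens to 92 mm and grips with 3 to 60 N. Pads are 19 mm wide; open, the fingers measure 130 mm over their backs; the gripper's body (75 mm by 190 mm) begins 47 mm behind the grasp point.
Start: joints at [-1.381, 0.434, 0.025, 1.573, -0.012, 1.134, -0.075], TCP at [0.18, 0.598, 0.227] pointing down, gripper open.
Joint ranges: [-2.62, 2.62], [-0.44, 2.09], [-1.27, 1.32], [0.08, 2.57], [-1.32, 4.46], [0.12, 2], [-2.74, 2.74]. Speed limits (rad/s): [2.22, 2.22, 3.01, 3.01, 3.14, 3.14, 3.14].

INTERFACE

Orientations are given as a rotation vector (axis times angle).
In Python, from cell import observe, imaging, arm gives the robot as it stands.
- The arm moves only by the tool apply_moves, never from a script. Its argument "commands" is a list of rows, each a list of 5 numbers: the opening in per cent of the stroke, from 0 (shut) to 100 (fully open), then the shift along the world's x, y, z in units of 0.06 m (1.0 is 0.06 m), then the turn about the world's z in units of 0.5 rad (1.0 is 0.5 rad). A call has 1 to 12 rows; each row shifts and turns the commanded pose from where the row before left it; what a row does not reach is not made up. A row lasts 1/8 s, in which the tool goes at most 62.5 mm and 10.7 degrees, less where a joint would pass 70% of its speed; a pose out of reach is approached as far as the arm can. A call with a number of a shift or a turn outside -1 to 1 is refused whole. A call with a gripper value outside its range is refused whole. The fingers move at their own pace and stop on an object; "newtons" is the grip in N (left out, the last holds). Time passes only in rows, so rows that do not move let the fingers close. It gives the time, the measured TCP pose, the force, the opening and the grip force at its end, in the units of the state.
- observe(): the state, without advancing time (a new reading comes with each control period).
- imaging.get_image(name): name is "scene" or "top" or "wrist"; returns (picture, depth): 420x560x3 uint8, red, green, blue; 420x560 float32, m along the optical axis (not along the pixel's ray), 0 where there is no reading.
- imaging.camera_params(name): a dict with "camera_matrix" (3x3 intrinsics, pixels), "origin" and "rotation" of the camera in the world; the wrist camera has in their place "tool_from_camera" (4x4, takes a point from camera to tool coordinates, whose origin is the TCP and whose axes are the flange's). Camera axes: x right, y up, looking along -z (the intrinsics and any distortion apply to the point x, -y, -z); pixel columns grow to the right and rows downward; lengths in m; the calibration is good to about 2 mm. A picture is of the moment at which its call begins: read the wrist's pose just before it. camera_params takes no time and is no camera call.
- arm.sign_off(): hands the job in; it is judged then, once.
The state is a dict: "clock": time; "joints": joint angles; "dq": joint speeds; "joint_efforts": joint torques, N m; "position": TCP position; "ee_rot": TCP orientation; "force": force on the tool from outside, world axes, zero at the start; "ft_torque": the same for the moment, N m; "width": opening from 0.0 (shut) to 1.0 (fully open); "gripper_force": force on a finger pad.
Only numpy, scipy, OpenCV 4.12 (cv2) and the standard library are available. Lean on these libraries where they do the work, as an engineer would, in place of code of your own. Each camera call takes 0.05 s, during which the arm holds its last target. There are 200 camera calls.

TASK

Open the white bottle that stands loose in the bench clamp, ready for a sample to be drawn. First wind the clamp's wing key clockwise (seen from above), a part turn at a time, all the way to its stop, so that the sprung jaw keeps the bottle from turning; then press the bottle's safety cap down, keep it pressed while turning it anticlockwise about a quarter turn past its catch, and lift it straight off. Finish while holding the cap level, a few centimetres clear above the open mouth; leave the bottle clamped and the beaker, orange-capped bottle and timer where they stand.

Things in the scene. Friction and masses are not known exactly. Their poses are not given: they have to be found in the camera images.
- clamp: Bench bottle clamp, bolted down: aluminium base plate 112 x 262 x 10 mm with a fixed grey V jaw (top 66 mm above the bench) at its -y end, a jaw on guide rods in the middle and a gear housing (top 53 mm above the bench) with a black wing key at its +y end. Origin: centre of the underside, on the bench; y along its length, z up.
- clamp_key (a joint): Angle of the wing key, rad: 0 open, grows as it is turned CLOCKWISE seen from above, hard stop at 4.0 (3.6 or more counts as wound); starts between 0 and 0.4. It drives the jaw 3.5 mm per rad; from about 1.2 to 1.7 the jaw is on the bottle and a spring winds up to about 16 N. The key stays where it is let go; turning takes 0.1 to 0.2 N m.
- clamp_key_grip (a point): Centre of the wing of the key, where it is gripped: a black upright bar 48 mm long (along this frame's x), 10 to 12 mm thick (y) and 26 mm tall, its centre 84 mm above the bench, its lower edge 18 mm above the housing. It turns on the vertical line through this point, 134 mm from the bottle; the frame turns with the key.
- jaw: Moving sprung jaw of the clamp: steel plate with a rubber face, 44 mm wide, 36 mm tall, top 56 mm above the bench. Origin: centre of the rubber face; it moves along the clamp's -y towards the bottle.
- clamp_seat (a point): Point on top of the base plate on which the axis of the clamped bottle stands when the bottle lies in the fixed V jaw.
- bottle: White plastic wide-mouth bottle, 60 mm diameter to 66 mm height, neck to 108 mm, about 0.3 kg, standing loose on the clamp's base plate between the jaws, where it would spin with its cap. Origin: centre of its underside, z up. Clamping pushes it 0 to 3 mm into the V jaw.
- bottle_mouth (a point): Centre of the rim of the bottle's mouth, 108 mm above its underside (118 mm above the bench).
- cap: The white ribbed push-and-turn cap, see cap_centre. Origin: centre of its underside, which sits 90 mm above the bottle's underside; z up; its x axis is parallel to the bottle's x when it is locked.
- cap_centre (a point): Centre of the cap, half-way up: 54 mm diameter (round, any grip yaw), 31 mm tall, 0.05 kg, top 131 mm above the bench. A spring holds it up with 5 N. It must be pressed down at least 3.5 mm (10 N) and turned ANTICLOCKWISE seen from above while pressed: clear of its catches after 0.65 rad, free to lift from there on, stopped near 1.5 rad.
- cap_seal (a joint): How far the cap is pressed down from rest, m: 0 locked at rest, 0.006 bottomed (13 N); about -0.0015 when the cap is off.
- beaker: Bystander: clear beaker, 63 mm diameter, 75 mm tall, behind the clamp; origin at its underside.
- bottle_pbs: Bystander: glass bottle with an orange cap, 56 mm diameter, 113 mm tall, behind the clamp; origin at its underside.
- timer: Bystander: white bench timer, 62 x 62 x 18 mm, lying in front of the clamp; origin at its underside.

How it is judged:
On the way, in this order (a step that is already met when the one before it is completed fails the run):
1. the wing key is wound to its stop and the sprung jaw holds the bottle, cap still locked (value of joint clamp_key above 3.6 rad and contact force between jaw and bottle above 8 N and z of cap in the frame of bottle below 0.096 m and value of joint cap_seal below 0.002 m), for 0.3 s.
2. the cap is pressed down against its spring (value of joint cap_seal above 0.003 m and z of cap in the frame of bottle below 0.096 m and value of joint clamp_key above 3.6 rad and contact force between jaw and bottle above 8 N), for 0.1 s.
3. the cap is turned past its catch while still down on the neck (angle between the x axis of cap and the x axis of bottle, either way round above 0.6 rad and z of cap in the frame of bottle below 0.096 m and value of joint clamp_key above 3.6 rad and contact force between jaw and bottle above 8 N), for 0.05 s.
At the end, for the whole second after the job is handed in: Key wound (3.6 rad or more), jaw pressing the bottle by over 8 N; bottle upright within 6 mm of its seat; cap held still in the fingers, clear of the bottle, level within 0.2 rad, within 30 mm sideways of the mouth, underside 15 to 160 mm above the rim; bystanders within 30 mm of their places (value of joint clamp_key above 3.6 rad and contact force between jaw and bottle above 8 N and horizontal distance between bottle and clamp_seat below 0.006 m and angle between bottle's own z axis and vertical below 0.06 rad and z of bottle in the frame of clamp_seat between -0.004 and 0.004 m and z of cap in the frame of bottle_mouth between 0.015 and 0.16 m and horizontal distance between cap and bottle_mouth below 0.03 m and angle between each of cap, beaker, bottle_pbs, timer's own z axis and vertical below 0.2 rad and contact force between the fingers and cap above 1 N and contact force between cap and bottle below 0.05 N and linear speed of cap below 0.03 m/s and distance of each of beaker, bottle_pbs, timer from where it was at the start of the episode below 0.03 m); the arm keeps its last pose, push and grip.
It fails at once if a bystander is knocked over or shoved away (distance of any of beaker, bottle_pbs, timer from where it was at the start of the episode above 0.04 m or angle between any of beaker, bottle_pbs, timer's own z axis and vertical above 0.5 rad).
It fails at once if the bottle is tipped or pulled out of the clamp (angle between bottle's own z axis and vertical above 0.2 rad or distance of bottle from where it was at the start of the episode above 0.03 m).
It also fails if it takes over 58 s, if anything falls off the work surface, if the arm or the gripper's body presses on something with over 40 N, if the wrist force passes 120 N, or if a joint passes its speed limit or range.

## Working session

There is one attempt and no reset: what is moved stays moved. The work goes in short steps, Python scripts to look and compute and a tool call to move; the robot and the scene stay as the last step left them, time stands still between calls to the robot, and variables do not carry over. Pictures are saved under pics/ and viewed, at most 10 in all, crops included, and the job is handed in when it is done.

Besides the shell and the picture viewer there is one more tool, called as name(argument=value, ...), one argument or row to a line, values as JSON. apply_moves: Moves the arm, as the interface text tells. Its arguments: {"type":"object","properties":{"commands":{"type":"array"},"newtons":{"type":"number"}},"required":["commands"]}

```bash
mkdir -p pics; ls; cat > h.py <<'E'
import numpy as np, cv2
from cell import observe, imaging, arm
from scipy.spatial.transform import Rotation as R
def pts(name):
    s=observe(); im,d=imaging.get_image(name); p=imaging.camera_params(name); K=np.array(p["camera_matrix"])
    v,u=np.mgrid[:420,:560]
    c=np.stack([(u-K[0,2])/K[0,0]*d,-(v-K[1,2])/K[1,1]*d,-d],-1)
    if name=="wrist":
        T=np.array(p["tool_from_camera"]); c=c@T[:3,:3].T+T[:3,3]
        w=c@R.from_rotvec(s["ee_rot"]).as_matrix().T+np.array(s["position"])
    else: w=c@np.array(p["rotation"]).T+np.array(p["origin"])
    w[d==0]=np.nan
    return im,w,p
E
python3 - <<'E'
from h import *
print(observe(), arm.grasp_offset)
ims=[]
for n in("top","scene"):
    im,w,p=pts(n); print(n,p); np.save(n,w); cv2.imwrite(n+"_raw.png",im[...,::-1]);ims.append(im[...,::-1])
cv2.imwrite("pics/a.png",ims[0]);cv2.imwrite("pics/b.png",ims[1])
E
```

```text
pics
{'clock': 0.0, 'joints': array([-1.38058666,  0.4351976 ,  0.02495432,  1.57410569, -0.0116048 ,
        1.13399684, -0.07512707]), 'dq': array([-0.00015219,  0.0016587 , -0.00134643,  0.001605  ,  0.00011693,
       -0.00038573,  0.00029722]), 'joint_efforts': array([-7.92100109e-04, -6.67855239e+01,  9.84510854e-01, -3.14454210e+01,
       -6.05921005e-02,  4.29982482e-02,  1.84261830e-04]), 'position': array([0.18029637, 0.59789008, 0.2259572 ]), 'ee_rot': array([-4.58415919e-01, -3.10786573e+00,  2.44940981e-03]), 'force': array([-0.94616997,  0.58881481,  0.36203479]), 'ft_torque': array([0.03272883, 0.01084449, 0.05103711]), 'gripper_force': 0.0, 'width': 1.0001268661747518} 0.0188Traceback (most recent call last):
  File "<stdin>", line 5, in <module>
  File "h.py", line 11, in pts
    else: w=c@np.array(p["rotation"]).T+np.array(p["origin"])
            ~~~~~~~~~~~~~~~~~~~~~~~~~~~^~~~~~~~~~~~~~~~~~~~~~
ValueError: operands could not be broadcast together with shapes (420,560) (3,)
```

The camera's rotation is evidently a rotation vector, so I'll convert it.

```bash
sed -i 's/c@np.array(p\["rotation"\]).T/c@R.from_rotvec(p["rotation"]).as_matrix().T/' h.py
python3 - <<'E'
from h import *
for n,f in(("top","a"),("scene","b")):
    im,w,p=pts(n); print(n,p); np.save(n,w); cv2.imwrite("pics/%s.png"%f,im[...,::-1])
E
```

```text
top {'camera_matrix': array([[394.08981656,   0.        , 278.67277125],
       [  0.        , 394.08981656, 211.08678814],
       [  0.        ,   0.        ,   1.        ]]), 'origin': array([0.39835499, 0.08427036, 0.93464462]), 'rotation': array([ 0.13467935, -0.15749748, -1.56978655])}
scene {'camera_matrix': array([[395.66218147,   0.        , 277.89344782],
       [  0.        , 395.66218147, 211.21069313],
       [  0.        ,   0.        ,   1.        ]]), 'origin': array([ 0.1834226 , -0.35118875,  0.73311085]), 'rotation': array([ 0.70707707, -0.25410995, -0.6604376 ])}
```

View pics/a.png

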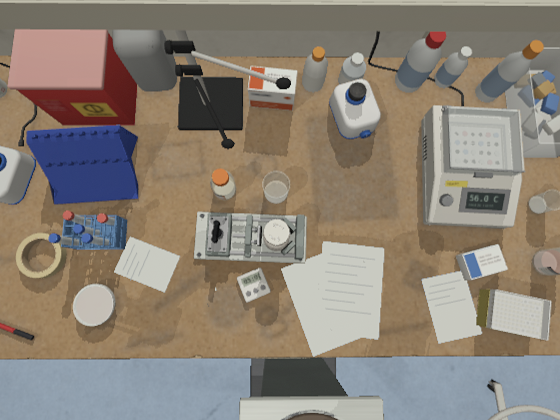

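View pics/b.png

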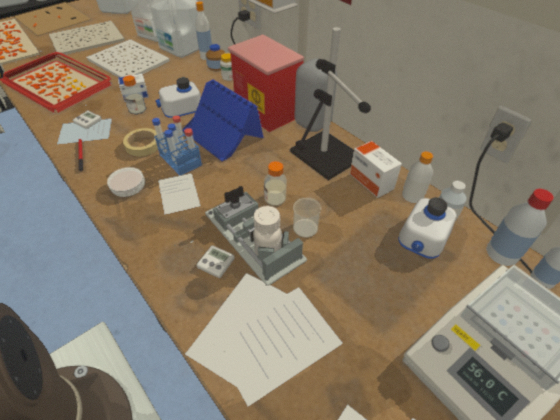

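Top view: key at about (215,231), white cap (276,233), orange-capped bottle (222,183), beaker (275,187), timer (254,286). The clamp's long axis runs along image columns. The scene view agrees.

```bash
python3 - <<'E'
from h import *
w=np.load("top.npy"); im=cv2.imread("pics/a.png")
def box(u0,u1,v0,v1): 
    m=np.zeros((420,560),bool); m[v0:v1,u0:u1]=1; return m
z=w[...,2]
m=box(255,300,210,255)&(z>.122)&(z<.14)
q=w[m]; c,r=cv2.minEnclosingCircle(q[:,:2].astype(np.float32)); print("cap",c,r,np.median(q[:,2]),len(q))
m=box(195,240,205,255)&(z>.085)&(z<.11)
q=w[m]; print("key",q.mean(0),np.median(q,0),len(q)); 
r=cv2.minAreaRect(q[:,:2].astype(np.float32)); print(r)
d=q[:,:2]-q[:,:2].mean(0); print(np.linalg.svd(d,full_matrices=False)[1:])
# clamp base & bystanders
for n,b,zz in(("beaker",(258,295,168,205),(.03,.09)),("pbs",(205,240,165,205),(.1,.13)),("timer",(235,275,265,305),(.012,.03)),("base",(185,315,205,270),(.006,.016))):
    q=w[box(*b)&(z>zz[0])&(z<zz[1])]
    if len(q):print(n,cv2.minAreaRect(q[:,:2].astype(np.float32)),len(q),np.median(q[:,2]))
big=cv2.resize(im[160:310,180:330],(600,600),interpolation=cv2.INTER_CUBIC);cv2.imwrite("pics/c.png",big)
E
```

```text
cap (0.5062100887298584, 0.07772502303123474) 0.02716793492436409 0.13068605614498846 520
key [0.51260844 0.20886389 0.09510948] [0.51260211 0.20842856 0.09573667] 121
((0.513286828994751, 0.20942987501621246), (0.011734911240637302, 0.047705866396427155), 82.88473510742188)
(array([0.1537661 , 0.03537629]), array([[-0.99355578,  0.11334422],
       [ 0.11334422,  0.99355578]]))
beaker ((0.6214085221290588, 0.07781223952770233), (0.06210203841328621, 0.06163181737065315), 79.22911834716797) 315 0.06070011617639681
pbs ((0.6291362047195435, 0.19845519959926605), (0.03453194350004196, 0.0345836766064167), 6.884958744049072) 232 0.11209973736135154
timer ((0.3992694616317749, 0.1302049160003662), (0.06122634932398796, 0.06123995780944824), 23.0606689453125) 667 0.014973212591187113
base ((0.5010819435119629, 0.13812580704689026), (0.26193931698799133, 0.12995444238185883), 87.50914764404297) 1961 0.009742442474703128
```

View pics/c.png

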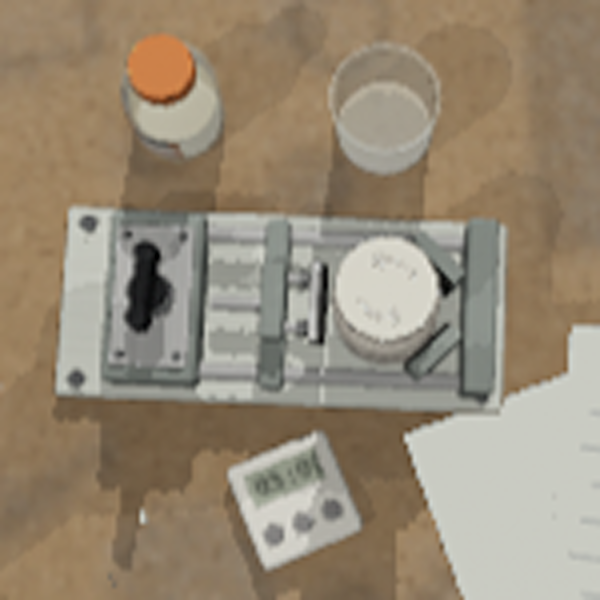

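The key bar's centre is at about (0.513, 0.209) and its axis points -6.5°. The cap is at (0.506, 0.078). I'll move above the key, with the pads across the bar.

apply_moves(
  commands=[
    [100, 0.55, -0.65, 0, 0.04],
    [100, 0.55, -0.65, 0, 0.04],
    [100, 0.55, -0.65, 0, 0.04],
    [100, 0.55, -0.65, 0, 0.04],
    [100, 0.55, -0.65, 0, 0.04],
    [100, 0.55, -0.65, 0, 0.04],
    [100, 0.55, -0.65, 0, 0.04],
    [100, 0.55, -0.65, 0, 0.04],
    [100, 0.55, -0.65, 0, 0.04],
    [100, 0.6, -0.63, 0, 0],
    [100, 0, 0, 0, 0],
    [100, 0, 0, 0, 0],
  ],
  newtons=50,
)

```text
clock: 1.65
position: [0.5129, 0.2099, 0.2264]
ee_rot: [-0.178, -3.136, -0.0]
force: [-0.3, -0.1, 0.2]
width: 1.0
gripper_force: 0.0
```

```bash
cat > k.py <<'E'
from h import *
s=observe(); im,w,p=pts("wrist"); z=w[...,2]
print(s["position"],s["joints"].round(3)); Y=R.from_rotvec(s["ee_rot"]).as_matrix()[:,1]; print("tool y yaw deg",np.degrees(np.arctan2(Y[1],Y[0])))
cv2.imwrite("pics/w1.png",im[...,::-1])
m=(z>.083)&(z<.105)&(np.hypot(w[...,0]-.513,w[...,1]-.209)<.035)&(im.max(-1)<90)
q=w[m]
if len(q):
    print(len(q),q.mean(0),np.median(q[:,2]),cv2.minAreaRect(q[:,:2].astype(np.float32)))
    print(np.linalg.svd(q[:,:2]-q[:,:2].mean(0),full_matrices=False)[2])
E
python3 k.py
```

```text
[0.51292703 0.20990441 0.22640236] [-0.621  0.319  0.179  1.759 -0.064  1.07   1.038]
tool y yaw deg 83.51848758917775
600 [0.51366862 0.21008521 0.09587858] 0.09646586833933979 ((0.5155197381973267, 0.20928402245044708), (0.01164495199918747, 0.04768616333603859), 82.30937957763672)
[[ 0.99221976 -0.12449877]
 [ 0.12449877  0.99221976]]
```

View pics/w1.png

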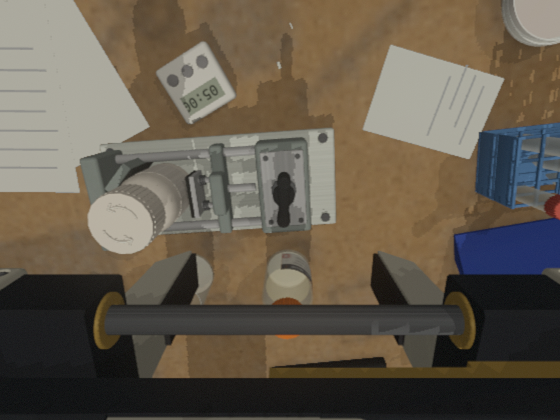

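The wrist view shows the key at (284,199) and the cap at (127,218). The refined key centre is (0.5145, 0.2095), so I'll descend and grip.

apply_moves(
  commands=[
    [100, 0.025, 0, -0.6, -0.02],
    [100, 0, 0, -0.6, 0],
    [100, 0, 0, -0.6, 0],
    [100, 0, 0, -0.5, 0],
    [100, 0, 0, -0.34, 0],
    [100, 0, 0, 0, 0],
    [10, 0, 0, 0, 0],
    [0, 0, 0, 0, 0],
    [0, 0, 0, 0, 0],
    [0, 0, 0, 0, 0],
    [0, 0, 0, 0, 0],
  ],
  newtons=50,
)

```text
clock: 3.08
position: [0.515, 0.2096, 0.0685]
ee_rot: [0.193, 3.135, 0.0]
force: [-0.2, 0.5, -0.2]
width: 0.508
gripper_force: 0.0
```

apply_moves(
  commands=[
    [0, 0, 0, 0, 0],
    [0, 0, 0, 0, 0],
    [0, 0, 0, 0, 0],
    [0, 0, 0, 0, 0],
    [0, 0, 0, 0, 0],
    [0, 0, 0, 0, 0],
  ],
)

```text
clock: 3.82
position: [0.5148, 0.2091, 0.0683]
ee_rot: [-0.193, -3.135, 0.001]
force: [-0.4, -3.3, 0.9]
width: 0.21
gripper_force: 50.0
```

apply_moves(
  commands=[
    [0, 0, 0, 0, 0],
    [0, 0, 0, 0, -0.2],
    [0, 0, 0, 0, -0.2],
    [0, 0, 0, 0, -0.2],
    [0, 0, 0, 0, 0],
  ],
)

```text
clock: 4.45
position: [0.5149, 0.2092, 0.0683]
ee_rot: [0.66, 3.071, -0.001]
force: [0.2, -4.1, 1.7]
width: 0.216
gripper_force: 50.0
```

```bash
python3 - <<'E'
from h import *
s=observe();print(s["width"],s["ft_torque"],s["joints"])
im,w,p=pts("wrist");cv2.imwrite("pics/w2.png",im[...,::-1])
E
```

```text
0.21561011348338346 [-1.10054677  0.15955841 -0.01011646] [-0.65028318  0.5122036   0.23199326  1.92746324 -0.1706441   0.72108086
  0.82896473]
```

View pics/w2.png

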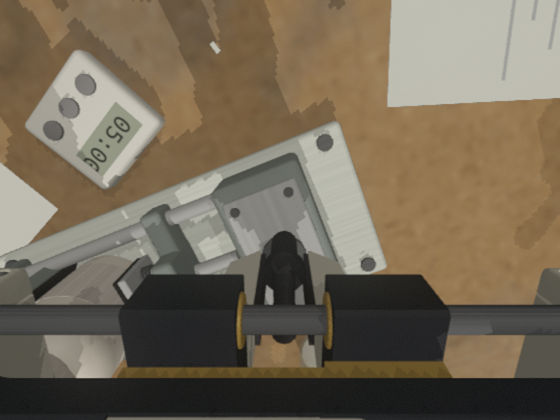

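The bar sits between the pads and turns with them. I'll carry on winding.

apply_moves(
  commands=[
    [0, 0, 0, 0, -0.33],
    [0, 0, 0, 0, -0.33],
    [0, 0, 0, 0, -0.33],
    [0, 0, 0, 0, -0.33],
    [0, 0, 0, 0, -0.33],
    [0, 0, 0, 0, -0.33],
    [0, 0, 0, 0, -0.33],
    [0, 0, 0, 0, -0.33],
    [0, 0, 0, 0, -0.33],
    [0, 0, 0, 0, -0.33],
    [0, 0, 0, 0, -0.33],
    [0, 0, 0, 0, 0],
  ],
)

```text
clock: 6.0
position: [0.5151, 0.2092, 0.0683]
ee_rot: [2.826, 1.37, -0.0]
force: [-0.6, -6.2, 3.5]
width: 0.216
gripper_force: 50.0
```

```bash
cat > s.py <<'E'
from h import *
s=observe();Y=R.from_rotvec(s["ee_rot"]).as_matrix()[:,1]
print(s["clock"],s["position"],s["width"],s["force"],s["ft_torque"],s["joints"].round(3),"yaw",np.degrees(np.arctan2(Y[1],Y[0])))
E
python3 s.py
```

```text
6.0 [0.51509634 0.20919086 0.06827848] 0.21634931460949397 [-0.55212729 -6.16685485  3.47113995] [-1.24133694  0.28025945 -0.06807049] [-0.993  0.606  0.742  1.955 -0.565  0.799 -0.598] yaw -38.26143322267199
```

apply_moves(
  commands=[
    [0, 0, 0, 0, -0.33],
    [0, 0, 0, 0, -0.33],
    [0, 0, 0, 0, -0.33],
    [0, 0, 0, 0, -0.33],
    [0, 0, 0, 0, 0],
  ],
)

```text
clock: 6.62
position: [0.5151, 0.2091, 0.0682]
ee_rot: [3.117, 0.381, 0.0]
force: [-1.3, -6.4, 5.0]
width: 0.216
gripper_force: 50.0
```

```bash
python3 s.py
```

```text
6.625 [0.51512166 0.20907449 0.06824409] 0.2158461218924754 [-1.26284779 -6.35388542  4.96100676] [-1.23848612  0.49606867 -0.03127178] [-1.095  0.677  0.924  1.962 -0.712  0.867 -1.112] yaw -76.07512347049118
```

I'll regrip half a turn back to keep joint 3 in range.

apply_moves(
  commands=[
    [75, 0, 0, 0, 0],
    [75, 0, 0, 0, 0],
    [75, 0, 0, 0, 0],
    [75, 0, 0, 0, 0],
    [75, 0, 0, 0, 0],
    [75, 0, 0, 0, 0],
    [75, 0, 0, 0, 0],
    [75, 0, 0, 0, 0.33],
    [75, 0, 0, 0, 0.33],
    [75, 0, 0, 0, 0.33],
    [75, 0, 0, 0, 0.33],
    [75, 0, 0, 0, 0.33],
  ],
)

```text
clock: 8.12
position: [0.515, 0.2096, 0.0684]
ee_rot: [2.699, 1.607, 0.0]
force: [1.0, -1.5, -0.5]
width: 0.747
gripper_force: 0.0
```

apply_moves(
  commands=[
    [75, 0, 0, 0, 0.33],
    [75, 0, 0, 0, 0.33],
    [75, 0, 0, 0, 0.33],
    [75, 0, 0, 0, 0.33],
    [75, 0, 0, 0, 0.33],
    [75, 0, 0, 0, 0.33],
    [75, 0, 0, 0, 0.33],
    [75, 0, 0, 0, 0.33],
    [75, 0, 0, 0, 0.33],
    [75, 0, 0, 0, 0.33],
    [75, 0, 0, 0, 0.33],
    [75, 0, 0, 0, 0.33],
  ],
)

```text
clock: 9.62
position: [0.515, 0.2093, 0.0683]
ee_rot: [0.138, 3.138, -0.0]
force: [0.1, -0.6, 0.2]
width: 0.749
gripper_force: 0.0
```

apply_moves(
  commands=[
    [75, 0, 0, 0, 0.33],
    [75, 0, 0, 0, 0.33],
    [75, 0, 0, 0, 0],
    [0, 0, 0, 0, 0],
    [0, 0, 0, 0, 0],
    [0, 0, 0, 0, 0],
    [0, 0, 0, 0, 0],
    [0, 0, 0, 0, 0],
    [0, 0, 0, 0, 0],
    [0, 0, 0, 0, 0],
    [0, 0, 0, 0, 0],
    [0, 0, 0, 0, 0],
  ],
)

```text
clock: 11.12
position: [0.515, 0.2091, 0.0683]
ee_rot: [0.371, -3.12, 0.001]
force: [0.8, -4.2, 0.8]
width: 0.211
gripper_force: 50.0
```

```bash
python3 s.py
```

```text
11.125 [0.51502798 0.20911776 0.06834147] 0.21090057750731378 [ 0.76013196 -4.21094304  0.7827076 ] [-0.86235164 -0.11857351 -0.04616952] [-0.517  0.506  0.048  1.916 -0.034  0.721  1.358] yaw 103.56078672095992
```

apply_moves(
  commands=[
    [0, 0, 0, 0, -0.3],
    [0, 0, 0, 0, -0.3],
    [0, 0, 0, 0, -0.3],
    [0, 0, 0, 0, -0.3],
    [0, 0, 0, 0, -0.3],
    [0, 0, 0, 0, -0.3],
    [0, 0, 0, 0, 0],
  ],
)

```text
clock: 12.0
position: [0.515, 0.2091, 0.0683]
ee_rot: [1.024, 2.969, -0.001]
force: [-0.0, -5.2, 1.9]
width: 0.213
gripper_force: 50.0
```

```bash
python3 s.py
```

```text
12.0 [0.51503482 0.20910221 0.06834513] 0.2127910433011231 [-0.03941025 -5.1932682   1.90966029] [-1.17630967 -0.21512673  0.03622203] [-0.696  0.517  0.297  1.931 -0.219  0.724  0.635] yaw 51.932460049432486
```

apply_moves(
  commands=[
    [0, 0, 0, 0, -0.2],
    [0, 0, 0, 0, -0.1],
    [0, 0, 0, 0, 0],
  ],
)

```text
clock: 12.38
position: [0.515, 0.2091, 0.0683]
ee_rot: [1.241, 2.886, -0.001]
force: [1.3, -4.8, 2.2]
width: 0.21
gripper_force: 50.0
```

```bash
python3 s.py
```

```text
12.375 [0.51503443 0.20905854 0.06833076] 0.20985296731300027 [ 1.3039788  -4.78394731  2.19014896] [-1.24161656 -0.1417752   0.07170928] [-0.725  0.521  0.338  1.934 -0.25   0.727  0.518] yaw 43.46885842949411
```

apply_moves(
  commands=[
    [0, 0, 0, 0, -0.12],
    [0, 0, 0, 0, -0.12],
    [0, 0, 0, 0, 0],
  ],
)

```text
clock: 12.75
position: [0.515, 0.209, 0.0683]
ee_rot: [1.412, 2.806, -0.001]
force: [0.8, -5.0, 2.4]
width: 0.212
gripper_force: 50.0
```

```bash
python3 s.py
```

```text
12.75 [0.51500623 0.20904972 0.06829941] 0.21205913815284277 [ 0.83153494 -4.9594882   2.3624591 ] [-1.12136798 -0.20165215  0.14795101] [-0.749  0.525  0.371  1.936 -0.275  0.73   0.423] yaw 36.58952632704841
```

apply_moves(
  commands=[
    [0, 0, 0, 0, -0.12],
    [0, 0, 0, 0, -0.1],
    [0, 0, 0, 0, 0],
  ],
)

```text
clock: 13.12
position: [0.5145, 0.2098, 0.0683]
ee_rot: [-1.562, -2.725, 0.0]
force: [-1.0, -2.7, 3.4]
width: 0.21
gripper_force: 50.0
```

```bash
python3 s.py; sed -i 's/w1.png/w3.png/; s/<90/<70/' k.py
```

```text
13.125 [0.51451569 0.20982472 0.06833656] 0.21040748189791703 [-0.9673981  -2.70765607  3.41883937] [-0.68511231  0.38511513  0.20453928] [-0.77   0.529  0.401  1.938 -0.299  0.733  0.336] yaw 30.368390255162506
```

The fingers have begun to slip, which puts the key at its stop. I'll release, lift and check the key and cap.

apply_moves(
  commands=[
    [100, 0, 0, 0, 0],
    [100, 0, 0, 0, 0],
    [100, 0, 0, 0, 0],
    [100, 0, 0, 0, 0],
    [100, 0, 0, 0, 0],
    [100, 0, 0, 0, 0],
    [100, 0, 0, 0, 0],
    [100, 0, 0, 0.9, 0],
    [100, 0, 0, 0.9, 0],
    [100, 0, 0, 0.9, 0],
    [100, 0, 0, 0, 0],
  ],
)

```text
clock: 14.5
position: [0.5173, 0.2103, 0.2346]
ee_rot: [1.563, 2.721, 0.011]
force: [-0.1, -0.1, -0.6]
width: 0.997
gripper_force: 0.0
```

```bash
cat >> k.py <<'E'
q=w[(z>.122)&(z<.14)&(np.hypot(w[...,0]-.506,w[...,1]-.076)<.04)]
if len(q): print("cap",cv2.minEnclosingCircle(q[:,:2].astype(np.float32)),np.median(q[:,2]),len(q))
im,w,p=pts("top"); z=w[...,2]
q=w[(z>.125)&(z<.14)&(np.hypot(w[...,0]-.506,w[...,1]-.076)<.04)]
if len(q): print("cap top",cv2.minEnclosingCircle(q[:,:2].astype(np.float32)),np.median(q[:,2]),len(q))
E
python3 k.py
```

```text
[0.51731451 0.21030868 0.23456364] [-0.855  0.33   0.497  1.764 -0.177  1.084  0.229]
tool y yaw deg 30.23435868239612
568 [0.51471113 0.2116518  0.09579789] 0.0964847817475938 ((0.5153266787528992, 0.2101125717163086), (0.01208751555532217, 0.04647652059793472), 36.97747802734375)
[[ 0.61423063 -0.78912656]
 [-0.78912656 -0.61423063]]
cap ((0.5087610483169556, 0.07735331356525421), 0.027247508987784386) 0.13075317651343765 739
cap top ((0.5055570006370544, 0.07674594968557358), 0.026985781267285347) 0.13074885726837954 520
```

View pics/w3.png

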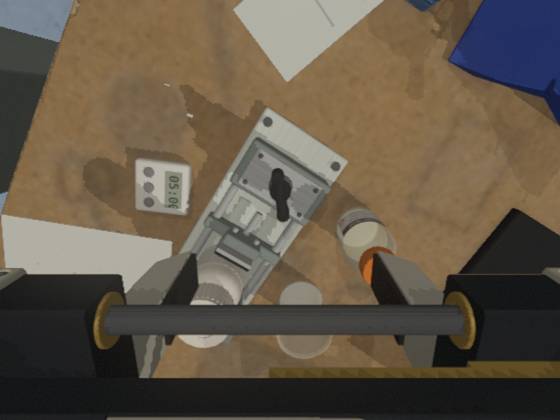

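The key bar has turned about 225° (roughly 4.0 rad), so it is at its stop. Next I'll move over the cap.

apply_moves(
  commands=[
    [100, -0.04, -0.74, 0, 0],
    [100, -0.04, -0.74, 0, 0],
    [100, -0.03, -0.72, 0, 0],
    [100, 0, 0, 0, 0],
    [100, 0, 0, 0, 0],
    [100, 0, 0, 0, 0],
    [100, 0, 0, 0, 0],
  ],
  newtons=50,
)

```text
clock: 15.48
position: [0.5082, 0.0786, 0.23]
ee_rot: [-1.562, -2.725, 0.001]
force: [0.1, 0.4, -0.2]
width: 1.001
gripper_force: 0.0
```

```bash
sed -i 's/w3.png/w4.png/' k.py; python3 k.py
```

```text
[0.50817874 0.07856817 0.22998112] [-0.689  0.264  0.543  1.867 -0.156  1.052  0.447]
tool y yaw deg 30.3417609877601
910 [0.51449334 0.20851862 0.09496607] 0.0963477607254202 ((0.5155514478683472, 0.20888149738311768), (0.011040179058909416, 0.04692286252975464), 38.170047760009766)
[[ 0.62238945 -0.78270771]
 [-0.78270771 -0.62238945]]
cap ((0.5087319016456604, 0.07703181356191635), 0.027198096737265587) 0.1310178783299817 3276
```

The cap is at (0.5087, 0.0770). I'll descend and grip it.

apply_moves(
  commands=[
    [100, 0.01, -0.025, -0.6, 0],
    [100, 0, 0, -0.6, 0],
    [100, 0, 0, -0.5, 0],
    [100, 0, 0, -0.35, 0],
    [100, 0, 0, -0.15, 0],
    [100, 0, 0, 0, 0],
    [0, 0, 0, 0, 0],
    [0, 0, 0, 0, 0],
    [0, 0, 0, 0, 0],
    [0, 0, 0, 0, 0],
    [0, 0, 0, 0, 0],
    [0, 0, 0, 0, 0],
  ],
  newtons=50,
)

```text
clock: 17.08
position: [0.5087, 0.0759, 0.0984]
ee_rot: [-1.565, -2.724, 0.0]
force: [-2.4, -1.1, 4.6]
width: 0.559
gripper_force: 50.0
```

```bash
python3 s.py
```

```text
17.075 [0.50874587 0.07588736 0.09842508] 0.5594559712670998 [-2.36321477 -1.09708028  4.64076415] [-0.37859895  0.40880257  0.09752405] [-0.607  0.435  0.476  2.017 -0.286  0.753  0.569] yaw 30.242076879282514
```

apply_moves(
  commands=[
    [0, 0, 0, 0, 0],
    [0, 0, 0, -0.04, 0],
    [0, 0, 0, -0.04, 0],
    [0, 0, 0, -0.03, 0],
    [0, 0, 0, 0, 0],
    [0, 0, 0, 0, 0],
  ],
)

```text
clock: 17.82
position: [0.5089, 0.0758, 0.0923]
ee_rot: [-1.565, -2.724, -0.0]
force: [-4.6, -2.3, 13.4]
width: 0.558
gripper_force: 50.0
```

```bash
python3 s.py
```

```text
17.825 [0.50889748 0.07580197 0.09231361] 0.5582449035228341 [-4.62838912 -2.31225029 13.3860037 ] [-0.53892336  1.06198411  0.07166239] [-0.602  0.445  0.47   2.022 -0.294  0.739  0.575] yaw 30.223438164149773
```

Pressed about 6 mm at 13 N. Now I'll turn it anticlockwise.

apply_moves(
  commands=[
    [0, 0, 0, -0.01, 0.2],
    [0, 0, 0, 0, 0.2],
    [0, 0, 0, 0, 0.2],
    [0, 0, 0, 0, 0.2],
    [0, 0, 0, 0, 0.2],
    [0, 0, 0, 0, 0.2],
    [0, 0, 0, 0, 0.2],
    [0, 0, 0, 0, 0.2],
    [0, 0, 0, 0, 0.2],
    [0, 0, 0, 0, 0.2],
    [0, 0, 0, 0, 0.2],
    [0, 0, 0, 0, 0],
  ],
)

```text
clock: 19.32
position: [0.5109, 0.0768, 0.0925]
ee_rot: [-0.092, 3.136, 0.002]
force: [-0.1, 0.4, 12.5]
width: 0.561
gripper_force: 50.0
```

```bash
python3 s.py
```

```text
19.325 [0.51090587 0.07676236 0.0925002 ] 0.5612156923735743 [-0.08282507  0.43063789 12.46118082] [0.02556659 0.1023694  0.02360792] [-0.379  0.42   0.167  2.002 -0.103  0.723  1.48 ] yaw 93.34784516894828
```

Turned 1.1 rad. I'll lift slowly and watch the force.

apply_moves(
  commands=[
    [0, 0, 0, 0, 0.1],
    [0, 0, 0, 0.08, 0],
    [0, 0, 0, 0.08, 0],
    [0, 0, 0, 0.08, 0],
    [0, 0, 0, 0, 0],
  ],
)

```text
clock: 19.95
position: [0.5088, 0.0762, 0.1056]
ee_rot: [0.168, -3.137, -0.0]
force: [0.4, 0.7, -0.2]
width: 0.56
gripper_force: 50.0
```

```bash
python3 s.py
```

```text
19.95 [0.50882215 0.07619188 0.10556401] 0.5602673760046119 [ 0.43594426  0.70804893 -0.15394331] [ 0.03918224 -0.02520836  0.00595238] [-0.373  0.399  0.158  1.992 -0.09   0.757  1.516] yaw 96.14179575101387
```

apply_moves(
  commands=[
    [0, 0, 0, 0.2, 0],
    [0, 0, 0, 0.25, 0],
    [0, 0, 0, 0.3, 0],
    [0, 0, 0, 0.25, 0],
    [0, 0, 0, 0.1, 0],
    [0, 0, 0, 0, 0],
    [0, 0, 0, 0, 0],
    [0, 0, 0, 0, 0],
  ],
)

```text
clock: 20.95
position: [0.5086, 0.076, 0.171]
ee_rot: [0.168, -3.136, 0.0]
force: [0.1, 0.5, -0.3]
width: 0.562
gripper_force: 50.0
```

```bash
python3 s.py; python3 - <<'E'
from h import *
im,w,p=pts("scene");cv2.imwrite("pics/f.png",cv2.resize(im[150:310,180:380,::-1],(800,600)[:2] if 0 else (750,600)))
E
```

```text
20.95 [0.5085665  0.07601518 0.17101496] 0.5616354134777278 [ 0.11485765  0.48690973 -0.31895635] [0.00057695 0.01328191 0.02630137] [-0.389  0.313  0.174  1.923 -0.068  0.912  1.496] yaw 96.13584147806286
```

View pics/f.png

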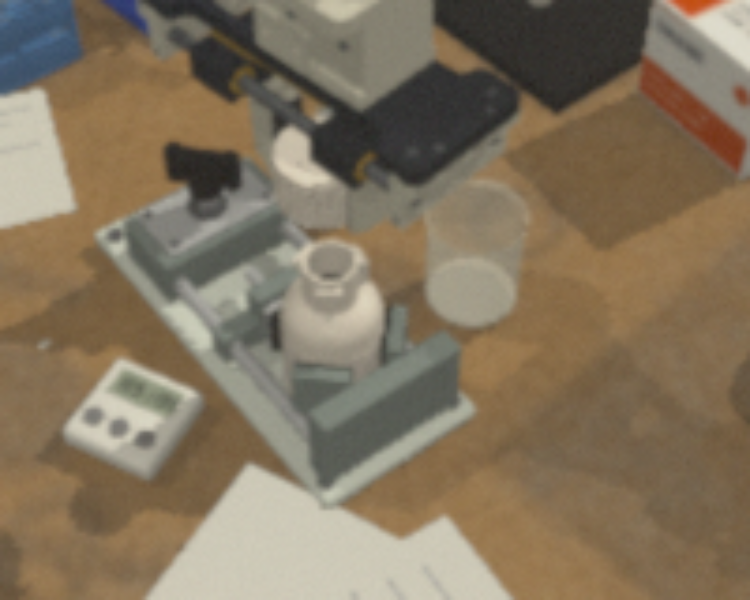

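The picture shows the open mouth at (330,262) with the cap held above it at (310,180). The bottle is upright in the jaws and the bystanders are in place. I'm handing in.

```bash
python3 -c "
from cell import arm; print(arm.sign_off())"
```

```text
the job is handed in; nothing more can be done
None
```

The job is handed in (no verdict came back): the key is wound to its stop, the bottle is clamped and open, the cap is held about 5 cm above the mouth, and no bystander was touched; it took about 21 s of the 58 s allowed.

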